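# Open the board test fixture

## Robot

A 7-joint arm with a two-finger parallel gripper is mounted at the origin on the work surface. World frame = base frame: x ahead of the robot, y to its left, z up, the work surface at z = 0. Lengths are in m, angles in rad, forces in N, time in s.
With the tool pointing down it reaches from about 0.4 to 0.85 m from the base axis. Payload 10.4 kg.
Tool frame: the origin (TCP) lies at the very end of the fingers, on their centre line; the grasp point (between the pads) lies r.tcp_to_grasp behind it (r.tcp_to_grasp is the distance from the TCP to the grasp point, in m); z points along the fingers, y is the direction in which the jaws open and shut (so a half turn about z gives the same grasp; the last joint's range is limited). The gripper opens to 87 mm and grips with 3 to 60 N. Pads are 19 mm wide; open, the fingers measure 117 mm over their backs; the gripper's body (75 mm by 190 mm) begins 51 mm behind the grasp point.
Start: joints at [-1.188, 0.332, -0.065, 1.46, 0.022, 1.35, -0.088], TCP at [0.247, 0.574, 0.223] pointing down, gripper open.
Joint ranges: [-2.6, 2.6], [-0.5, 2.12], [-1.47, 1.34], [0.16, 2.42], [-1.27, 4.41], [0.06, 2.06], [-2.6, 2.6]. Speed limits (rad/s): [2.22, 2.22, 2.79, 2.79, 3.14, 3.14, 3.14].

## Interface

Orientations are given as a unit quaternion [x, y, z, w].
In Python, from bench import r gives the robot as it stands. The module is installed in compiled form; this text tells all that it offers.
- The arm moves only by the shell command python3 -m inch 'ROWS' [FORCE]. ROWS is JSON, a list of rows, each an object with "offset": the shift along the tool's x, y, z in m, a list of three; "turn": the turn, a rotation vector about the tool's x, y, z in degrees, a list of three; "fingers": the finger opening in m, from 0 to 0.087. A call has 1 to 5 rows; each row shifts and turns the pose as measured when the row begins, along the tool's axes as they then stand; what a row does not reach is not made up. A row lasts 1/8 s, in which the tool goes at most 62.5 mm and 10.7 degrees, less where a joint would pass 70% of its speed; a pose out of reach is approached as far as the arm can. A call with a gripper value outside its range is refused whole. The fingers move at their own pace and stop on an object; FORCE is the grip in N (left out, the last holds). Time passes only in rows, so rows that do not move let the fingers close. It gives the time, the measured TCP pose, the force and the opening at its end, in the units of the state.
- r.read_state(): the state, without advancing time (a new reading comes with each control period).
- r.camera(name): name is "scene" or "top" or "wrist"; returns the picture (384x512x3 uint8, red, green, blue); there is no depth.
- r.camera_model(name): a dict with "fx", "fy", "cx", "cy" (pixels), "world_from_camera" (4x4, takes a point from camera to world coordinates); the wrist camera has in their place "mount" (4x4, takes a point from camera to tool coordinates, whose origin is the TCP and whose axes are the flange's). Camera axes: x right, y up, looking along -z (the intrinsics and any distortion apply to the point x, -y, -z); pixel columns grow to the right and rows downward; lengths in m; the calibration is good to about 2 mm. A picture is of the moment at which its call begins: read the wrist's pose just before it. camera_model takes no time and is no camera call.
- r.close_job(): hands the job in, once; it reports no verdict.
Trained networks look in the newest picture that a camera, given by its name, has taken for a name from the list of things; names that differ only in an ending like _2 or _b are one class to them, and where a whole thing is asked for, a point or a joint stands for the part that bears it (a point fixed in the world has none). Each returns a list of dicts, best first, with "score" (0 to 1); they miss things now and then, are a little off and sometimes report something else, mostly with a low value. They report only what shows in the picture. A call takes as long as a camera call.
- r.cut_out(name, camera): "region" (384x512 bool, what is visible of it) and "extent" ([left, top, right, bottom] in pixels, round what is visible of it).
The state is a dict: "time": time; "joint_positions": joint angles; "joint_vel": joint speeds; "joint_torque": joint torques, N m; "ee_pos": TCP position; "eef_rot": TCP orientation; "ft_force": force on the tool from outside, world axes, zero at the start; "torque": the same for the moment, N m; "width": finger opening in m.
Only numpy, scipy, OpenCV 4.12 (cv2) and the standard library are available. Lean on these libraries where they do the work, as an engineer would, in place of code of your own. Each camera call takes 0.05 s, during which the arm holds its last target. There are 200 camera calls.

## Task

Open the circuit-board test fixture: press down the release tab on its front with the fingertips so that its spring lifts the lid, then push the lid back past upright until it rests fully open against its stop, and move away. Only press and push, gently; nothing needs gripping or lifting. The board inside, the solder spool, the tip cleaner and the multimeter stay where they are.

Things in the scene. Friction and masses are not known exactly. Their poses are not given: they have to be found in the camera images.
- fixture: Grey open-topped metal box, 130 x 120 x 56 mm (x, y, z), bolted to the bench, with a hinged lid; inner bed 25 mm above the bench. Origin at the centre of its underside; x points from the front (release tab) to the back (lid hinge), y along the hinge line, z up. It stands left or right of the robot's middle line, its x axis turned up to 0.4 rad from the robot's x.
- tab (a joint): Release tab: black plate 36 mm wide, 5 mm thick, standing out level from the middle of the front, from 7.5 to 45.5 mm ahead of the front face. Rocks about tab_pin. Value in rad: 0 at rest, grows as the outer end goes down, stop 0.24; at 0.13 the lid is let go. At tab_pad it takes 1.5 N to start, 3 N to let go, 5 N at the stop (7 mm down). Springs back when left.
- tab_pin (a point): Middle of the tab's level pivot pin, 3.5 mm ahead of the fixture's front face, 34 mm above the bench. A steel hook arm 24 mm wide, part of the tab, rises from the plate, 7.5 to 12.5 mm ahead of the front face, to 67 mm above the bench and hooks over the lid's lip; press in front of it.
- tab_pad (a point): The place to press: top face of the tab, on its centre line, 33.5 mm ahead of the fixture's front face, 36.5 mm above the bench at rest. Moves with the tab.
- lid (a joint): Lid: aluminium frame with clear window, 122 x 120 x 6 mm, about 0.12 kg. Value in rad: 0 shut and latched, grows as it opens, stop 1.9 (fully open, leaning back past upright). Let go, a spring arm lifts it to 0.85 within 2 s and holds it there, acting no further. Beyond, it swings freely: short of upright (1.57) it drops back to 0.85, past 1.65 it sinks slowly to the firm stop by its weight.
- lid_hinge (a point): On the hinge axis, at its middle: 56.5 mm above the bench, 60 mm behind the fixture's centre. Fixed. The lid's underside passes through the axis.
- lid_edge (a point): Middle of the tip of the lid's front lip, a steel strip 30 mm wide, 5 mm thick, 8 mm out from the lid's front edge; 130 mm from the hinge axis. Moves with the lid: 59 mm above the bench shut, about 156 mm at 0.85 rad. About 1 N here pushes the lid on. A finger pushed level against it may stick: follow it on its arc, up and back.
- board: Green circuit board lying loose on the bed inside the fixture, 76 x 60 x 4 mm with parts up to 14 mm high, 40 g. Origin at the centre of its underside. Leave it lying.
- spool: Loose solder spool standing on end beside the fixture, 54 mm in diameter, 52 mm high, 0.25 kg. Origin at the centre of its underside. Leave it.
- cleaner: Loose dark steel tip-cleaner pot with brass wool top beside the fixture, 66 mm in diameter, 38 mm high. Origin at the centre of its underside. Leave it.
- meter: Loose hand-held multimeter lying face up, 185 x 88 x 50 mm, its length along its x, in the other of the two places. Origin at the centre of its underside. Leave it.

How it is judged:
By the outcome, as a careful person would: the job done as asked, in the order asked, and still so for the second after the job is handed in, with the robot touching nothing.
It also fails if it takes over 48 s, if anything falls off the work surface, if the arm or the gripper's body presses on something with over 40 N, if the wrist force passes 120 N, or if a joint passes its speed limit or range.

## Working session

There is one attempt and no reset: what is moved stays moved. The work goes in short steps, Python scripts to look and compute and a shell command to move; the robot and the scene stay as the last step left them, time stands still between calls to the robot, and variables do not carry over. Pictures are saved under pics/ and viewed, on a budget of 10 in all, crops included, one or two more only if the job needs it, and the job is handed in when it is done.

```bash
mkdir -p pics
python3 - <<'E'
from bench import r
import cv2,numpy as np
s=r.read_state();print({k:np.round(v,3) for k,v in s.items()},r.tcp_to_grasp)
ims=[]
for c in ("scene","top"):
    im=r.camera(c);cv2.imwrite(f"pics/{c}0.png",im[:,:,::-1]);ims.append(im)
    m=r.camera_model(c);print(c,{k:np.round(v,4).tolist() if not isinstance(v,str) else v for k,v in m.items()})
    for n in ("fixture","tab","lid","spool","cleaner","meter","board"):
        for d in r.cut_out(n,c)[:2]:
            ys,xs=np.nonzero(d["region"]);print(c,n,round(d["score"],2),d["extent"],xs.mean().round(1),ys.mean().round(1))
            np.save(f"pics/{c}_{n}.npy",d["region"]) 
print({k:np.round(v,4).tolist() for k,v in r.camera_model("wrist").items()})
E
```

```text
{'time': np.float64(0.0), 'joint_positions': array([-1.188,  0.333, -0.065,  1.461,  0.022,  1.35 , -0.089]), 'joint_vel': array([ 0.   ,  0.001,  0.   ,  0.   , -0.   ,  0.001, -0.001]), 'joint_torque': array([ 1.0000e-03, -6.2323e+01,  2.6000e-02, -3.8992e+01, -6.1000e-02,
        3.9000e-02,  0.0000e+00]), 'ee_pos': array([0.247, 0.574, 0.222]), 'eef_rot': array([ 0.202,  0.979, -0.001, -0.   ]), 'ft_force': array([-0.313,  0.36 , -0.196]), 'torque': array([ 0.004, -0.047,  0.004]), 'width': np.float64(0.087)} 0.0187
scene {'fx': 455.2338, 'fy': 455.2338, 'cx': 252.5233, 'cy': 197.0941, 'world_from_camera': [[0.2719, -0.6097, 0.7446, 1.4032], [0.9622, 0.1821, -0.2023, -0.2438], [-0.0122, 0.7715, 0.6361, 0.818], [0.0, 0.0, 0.0, 1.0]]}
scene fixture 0.92 [155.4, 192.5, 221.1, 250.5] 189.2 223.2
scene tab 0.6 [189.8, 196.6, 203.2, 199.3] 195.4 194.9
scene spool 0.78 [230.4, 209.8, 250.0, 242.9] 240.4 224.7
scene cleaner 0.88 [122.6, 222.4, 150.8, 245.9] 136.9 232.1
scene meter 0.82 [295.5, 182.8, 339.8, 242.0] 317.0 212.4
top {'fx': 361.7545, 'fy': 361.7545, 'cx': 253.859, 'cy': 190.5811, 'world_from_camera': [[-0.0262, 0.9889, -0.1461, 0.4523], [-0.9996, -0.024, 0.0166, -0.0091], [0.0129, 0.1465, 0.9891, 0.8308], [0.0, 0.0, 0.0, 1.0]]}
top fixture 0.55 [286.1, 166.5, 360.2, 253.2] 322.5 207.8
top tab 0.62 [301.6, 232.1, 319.2, 253.1] 310.2 242.2
top lid 0.64 [288.4, 167.3, 362.1, 237.1] 325.7 204.3
top spool 0.76 [253.4, 174.7, 282.5, 204.7] 266.8 188.3
top cleaner 0.7 [363.4, 197.5, 396.4, 227.1] 380.5 212.4
top cleaner 0.59 [282.9, 164.7, 364.0, 257.5] 322.6 208.0
top meter 0.63 [143.8, 149.7, 201.7, 236.1] 173.4 192.4
{'fx': 334.1469, 'fy': 334.1469, 'cx': 259.1892, 'cy': 189.2377, 'mount': [[-0.0001, 0.9548, 0.2973, 0.0818], [1.0, 0.0, 0.0003, -0.0004], [0.0003, 0.2973, -0.9548, -0.1603], [0.0, 0.0, 0.0, 1.0]]}
```

View pics/top0.png

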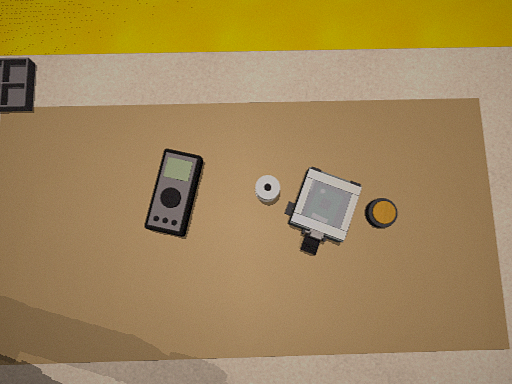

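View pics/scene0.png

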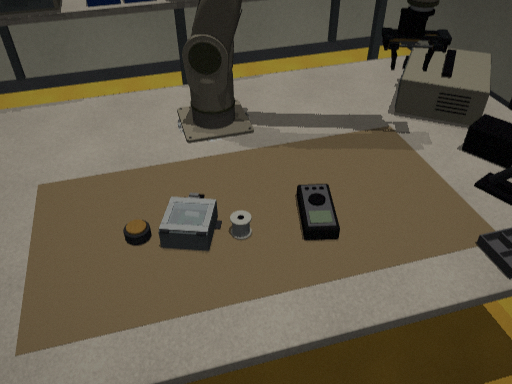

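The top view shows the fixture right of the middle (lid about 288–362, 167–242) with the tab towards the robot at about (311,245). The spool is at (267,189), the cleaner at (380,212) and the meter far left. The scene view agrees, with the lid shut. Next I'll compute the poses.

```bash
cat > h.py <<'E'
import numpy as np,cv2
from bench import r
from scipy.spatial.transform import Rotation as R
def ray(m,T,u,v):
    d=T[:3,:3]@np.array([(u-m["cx"])/m["fx"],-(v-m["cy"])/m["fy"],-1]);return T[:3,3],d
def atz(m,T,u,v,z):
    o,d=ray(m,T,u,v);return o+d*(z-o[2])/d[2]
def proj(m,T,P):
    p=(np.asarray(P)-T[:3,3])@T[:3,:3]
    return np.stack([m["cx"]-m["fx"]*p[...,0]/p[...,2],m["cy"]+m["fy"]*p[...,1]/p[...,2]],-1)
def wristT(m,s):
    T=np.eye(4);T[:3,:3]=R.from_quat(s["eef_rot"]).as_matrix();T[:3,3]=s["ee_pos"];return T@m["mount"]
E
python3 - <<'E'
from h import *
m=r.camera_model("top");T=np.array(m["world_from_camera"])
def L(n):return np.load(f"pics/top_{n}.npy")
ys,xs=np.nonzero(L("lid"))
P=np.array([atz(m,T,u,v,.0625)[:2] for u,v in zip(xs,ys)],np.float32)
(c,wh,a)=cv2.minAreaRect(P);print("lid rect",c,wh,a)
for n,z in (("tab",.0365),("spool",.052),("lid",.0625)):
    ys,xs=np.nonzero(L(n));print(n,np.mean([atz(m,T,u,v,z) for u,v in zip(xs,ys)],0).round(4))
for n,u,v,z in(("cleaner",380.5,212.4,.038),("meter",173,192,.05)):print(n,atz(m,T,u,v,z).round(3))
# hand-picked lid corners: TL, TR, BR, BL
for p in ((314,168),(361,184),(343,243),(292,223)):print(atz(m,T,*p,.0625).round(4))
E
```

```text
lid rect (0.531879186630249, -0.17515450716018677) (0.12312722951173782, 0.12837249040603638) 68.69012451171875
tab [ 0.453  -0.1423  0.0365]
spool [ 0.5717 -0.0505  0.052 ]
lid [ 0.5325 -0.175   0.0625]
cleaner [ 0.514 -0.3    0.038]
meter [0.569 0.154 0.05 ]
[ 0.6122 -0.1539  0.0625]
[ 0.5746 -0.2539  0.0625]
[ 0.4496 -0.207   0.0625]
[ 0.4943 -0.1011  0.0625]
```

```bash
python3 -m inch '[{"offset":[-0.06,-0.01,0],"turn":[0,0,0],"fingers":0.0},{"offset":[-0.045,-0.04,0],"turn":[0,0,0],"fingers":0.0},{"offset":[-0.045,-0.04,0],"turn":[0,0,0],"fingers":0.0},{"offset":[-0.04,-0.045,0],"turn":[0,0,0],"fingers":0.0},{"offset":[-0.02,-0.055,0],"turn":[0,0,0],"fingers":0.0}]' 10
```

```text
time: 1.42
ee_pos: [0.3672, 0.3131, 0.2213]
eef_rot: [0.199, 0.98, 0.001, -0.001]
ft_force: [0.4, -0.4, 0.6]
width: 0.0451
```

```bash
python3 -m inch '[{"offset":[-0.032,-0.052,0],"turn":[0,0,0],"fingers":0.0},{"offset":[-0.032,-0.052,0],"turn":[0,0,0],"fingers":0.0},{"offset":[-0.032,-0.052,0],"turn":[0,0,0],"fingers":0.0},{"offset":[-0.032,-0.052,0],"turn":[0,0,0],"fingers":0.0},{"offset":[-0.03,-0.05,0],"turn":[0,0,0],"fingers":0.0}]'
```

```text
time: 2.05
ee_pos: [0.412, 0.0066, 0.2217]
eef_rot: [0.199, 0.98, 0.003, 0.001]
ft_force: [0.9, -0.1, 1.1]
width: 0.0016
```

```bash
python3 -m inch '[{"offset":[-0.032,-0.052,0],"turn":[0,0,0],"fingers":0.0},{"offset":[-0.032,-0.052,0],"turn":[0,0,0],"fingers":0.0},{"offset":[-0.015,-0.03,0],"turn":[0,0,0],"fingers":0.0},{"offset":[0,0,0],"turn":[0,0,0],"fingers":0.0}]'
```

```text
time: 2.55
ee_pos: [0.4321, -0.1561, 0.2223]
eef_rot: [0.202, 0.979, 0.004, 0.003]
ft_force: [-0.4, 0.7, 0.1]
width: 0.0005
```

Run:
```python
from h import *
s=r.read_state();m=r.camera_model("wrist");im=r.camera("wrist");T=wristT(m,s)
print(s["ee_pos"],s["eef_rot"])
tip=None
for n,z in (("tab",.0365),("lid",.0625)):
    for d in r.cut_out(n,"wrist")[:1]:
        ys,xs=np.nonzero(d["region"]);P=np.array([atz(m,T,u,v,z)[:2] for u,v in zip(xs,ys)],np.float32)
        print(n,d["score"],d["extent"],P.mean(0),cv2.minAreaRect(P))
# overlay model at estimated pose
c=np.array([.533,-.1755]);a=-.372
f=lambda x,y,z:np.array([c[0]+x*np.cos(a)-y*np.sin(a),c[1]+x*np.sin(a)+y*np.cos(a),z])
b=im[:,:,::-1].copy()
for q in ([(-.062,-.06,.0625),(-.062,.06,.0625),(.06,.06,.0625),(.06,-.06,.0625)],[(-.0725,-.018,.0365),(-.1105,-.018,.0365),(-.1105,.018,.0365),(-.0725,.018,.0365)]):
    p=proj(m,T,np.array([f(*k) for k in q]));cv2.polylines(b,[p.round().astype(int)],True,(0,0,255),1)
p=proj(m,T,f(-.0985,0,.0365));cv2.circle(b,tuple(p.round().astype(int)),2,(0,255,0),-1)
p=proj(m,T,s["ee_pos"]);cv2.circle(b,tuple(p.round().astype(int)),3,(255,0,0),-1)
cv2.imwrite("pics/w1.png",cv2.resize(b,(768,576)))
```

```text
[ 0.43205187 -0.15610291  0.22228083] [0.20202866 0.97936771 0.00376921 0.0030156 ]
tab 0.55 [257.3, 158.5, 296.5, 208.3] [ 0.4555051  -0.14463012] ((0.4571540653705597, -0.14518673717975616), (0.038230158388614655, 0.05501886084675789), 66.5811538696289)
lid 0.92 [219.9, 202.5, 338.9, 246.7] [ 0.49459383 -0.15608077] ((0.49263399839401245, -0.15961503982543945), (0.11928055435419083, 0.04955097287893295), 66.4380111694336)
```

View pics/w1.png

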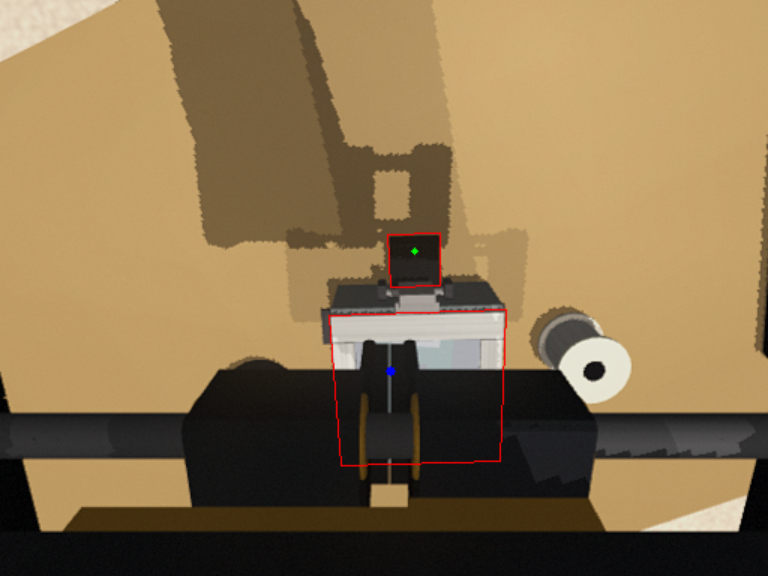

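The wrist view has the model overlaid: the tab (388–440, 234–287) and the lid front edge (331–506, about row 313) match the estimate to within a couple of mm. I'll tilt the tool so the body leans away from the lid, then descend over the pad.

```bash
python3 -m inch '[{"offset":[-0.003,0.01,0.02],"turn":[0,-6,0.5],"fingers":0.0},{"offset":[-0.003,0.0085,0.02],"turn":[0,-6,0.5],"fingers":0.0},{"offset":[0.008,0,0.04],"turn":[0,0,0],"fingers":0.0},{"offset":[0.006,0,0.03],"turn":[0,0,0],"fingers":0.0},{"offset":[0,0,0],"turn":[0,0,0],"fingers":0.0}]'
cat > st.py <<'E'
from h import *
c=np.array([.533,-.1755]);a=-.385
c=np.array([.4415,-.140])+.0985*np.array([np.cos(a),np.sin(a)])
s=r.read_state();d=s["ee_pos"][:2]-c
print("fix frame TCP mm",np.round(1000*np.array([d[0]*np.cos(a)+d[1]*np.sin(a),-d[0]*np.sin(a)+d[1]*np.cos(a),s["ee_pos"][2]]),1),"F",s["ft_force"].round(1))
M=R.from_quat(s["eef_rot"]).as_matrix();Rf=R.from_euler("z",a).as_matrix();print((Rf.T@M).round(3).tolist(),"t",s["time"])
E
python3 st.py
```

```text
time: 3.32
ee_pos: [0.451, -0.1301, 0.1096]
eef_rot: [0.202, 0.973, -0.015, 0.11]
ft_force: [0.3, -0.1, -0.1]
width: 0.0002
fix frame TCP mm [-93.4  12.8 109.6] F [ 0.3 -0.1 -0.1]
[[-0.975, 0.022, 0.22], [0.024, 1.0, 0.01], [-0.22, 0.015, -0.975]] t 3.325
```

```bash
python3 -m inch '[{"offset":[0.004,-0.0065,0.01],"turn":[0,0,0],"fingers":0.0},{"offset":[0.005,-0.005,0.018],"turn":[0,0,0],"fingers":0.0},{"offset":[0.003,0,0.012],"turn":[0,0,0],"fingers":0.0},{"offset":[0,0,0],"turn":[0,0,0],"fingers":0.0}]'; python3 st.py
python3 - <<'E'
from h import *
im=r.camera("wrist");cv2.imwrite("pics/w2.png",im[:,:,::-1])
E
```

```text
time: 3.82
ee_pos: [0.4461, -0.1383, 0.0694]
eef_rot: [0.2, 0.973, -0.014, 0.112]
ft_force: [-1.1, 0.4, 0.1]
width: 0.0006
fix frame TCP mm [-94.9   3.3  69.4] F [-1.1  0.4  0.1]
[[-0.974, 0.019, 0.224], [0.023, 1.0, 0.013], [-0.224, 0.017, -0.974]] t 3.825
```

View pics/w2.png

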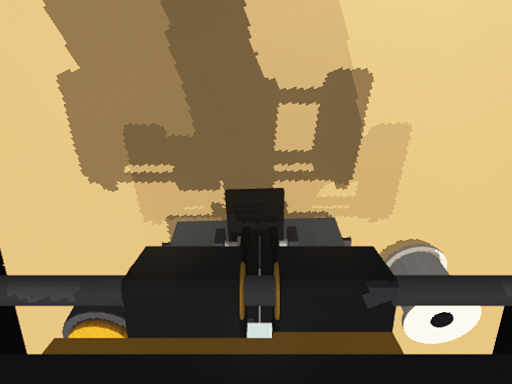

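The wrist view shows the fingertips (about 261,230) over the middle of the tab (226–284, 189–240), clear of the hook. I'll descend slowly.

```bash
python3 -m inch '[{"offset":[0.003,-0.003,0.012],"turn":[0,0,0],"fingers":0.0},{"offset":[0.002,0,0.010],"turn":[0,0,0],"fingers":0.0},{"offset":[0,0,0],"turn":[0,0,0],"fingers":0.0}]'; python3 st.py;python3 -m inch '[{"offset":[0.001,0,0.004],"turn":[0,0,0],"fingers":0.0},{"offset":[0.001,0,0.004],"turn":[0,0,0],"fingers":0.0},{"offset":[0,0,0],"turn":[0,0,0],"fingers":0.0}]'; python3 st.py
```

```text
time: 4.25
ee_pos: [0.4463, -0.1409, 0.0467]
eef_rot: [0.2, 0.973, -0.014, 0.113]
ft_force: [-0.2, -0.7, 0.4]
width: 0.0004
fix frame TCP mm [-93.7   1.   46.7] F [-0.2 -0.7  0.4]
[[-0.974, 0.019, 0.226], [0.023, 1.0, 0.014], [-0.226, 0.018, -0.974]] t 4.25
time: 4.62
ee_pos: [0.4466, -0.1407, 0.0382]
eef_rot: [0.2, 0.973, -0.014, 0.113]
ft_force: [-0.8, -0.0, 2.2]
width: 0.0006
fix frame TCP mm [-93.5   1.3  38.2] F [-0.8 -0.   2.2]
[[-0.974, 0.019, 0.227], [0.022, 1.0, 0.014], [-0.226, 0.018, -0.974]] t 4.625
```

Contact was made at the expected height (2.2 N). Now I'll press about 6.5 mm.

```bash
python3 -m inch '[{"offset":[0.0006,0,0.003],"turn":[0,0,0],"fingers":0.0},{"offset":[0.0006,0,0.003],"turn":[0,0,0],"fingers":0.0},{"offset":[0,0,0],"turn":[0,0,0],"fingers":0.0},{"offset":[0,0,0],"turn":[0,0,0],"fingers":0.0},{"offset":[0,0,0],"turn":[0,0,0],"fingers":0.0}]'; python3 st.py;python3 - <<'E'
from h import *
im=r.camera("scene");b=cv2.resize(im[140:270,100:300,::-1],(800,520),interpolation=cv2.INTER_CUBIC);cv2.imwrite("pics/s2.png",b)
E
```

```text
time: 5.25
ee_pos: [0.4469, -0.1408, 0.0321]
eef_rot: [0.2, 0.973, -0.014, 0.114]
ft_force: [-2.1, -0.2, 3.4]
width: 0.0003
fix frame TCP mm [-93.2   1.3  32.1] F [-2.1 -0.2  3.4]
[[-0.974, 0.019, 0.227], [0.023, 1.0, 0.014], [-0.227, 0.019, -0.974]] t 5.25
```

View pics/s2.png

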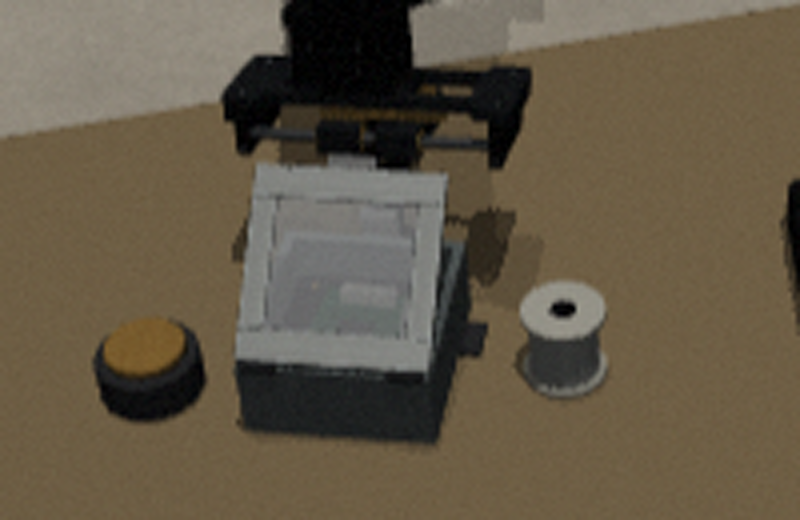

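The scene crop shows the lid let go and rising (front edge around (350,180)), with the board inside and the neighbours in place. I'll wait for it, then back off.

```bash
python3 -m inch '[{"offset":[0,0,0],"turn":[0,0,0],"fingers":0.0},{"offset":[0,0,0],"turn":[0,0,0],"fingers":0.0},{"offset":[0,0,0],"turn":[0,0,0],"fingers":0.0},{"offset":[0,0,0],"turn":[0,0,0],"fingers":0.0},{"offset":[0,0,0],"turn":[0,0,0],"fingers":0.0}]'; python3 -m inch '[{"offset":[0,0,-0.006],"turn":[0,0,0],"fingers":0.0},{"offset":[0.006,0,-0.015],"turn":[0,0,0],"fingers":0.0},{"offset":[0.006,0,-0.02],"turn":[0,0,0],"fingers":0.0},{"offset":[0,0,-0.03],"turn":[0,0,0],"fingers":0.0},{"offset":[0,0,0],"turn":[0,0,0],"fingers":0.0}]'; python3 st.py;python3 - <<'E'
from h import *
im=r.camera("scene");b=cv2.resize(im[140:270,100:300,::-1],(800,520),interpolation=cv2.INTER_CUBIC);cv2.imwrite("pics/s3.png",b)
E
```

```text
time: 5.92
ee_pos: [0.4469, -0.1408, 0.0321]
eef_rot: [0.2, 0.973, -0.014, 0.114]
ft_force: [-1.0, 0.2, 3.3]
width: 0.0004
time: 6.55
ee_pos: [0.4201, -0.1311, 0.1014]
eef_rot: [0.201, 0.973, -0.015, 0.114]
ft_force: [0.5, -0.0, -0.3]
width: 0.0007
fix frame TCP mm [-121.7    0.2  101.4] F [ 0.5 -0.  -0.3]
[[-0.973, 0.02, 0.229], [0.023, 1.0, 0.013], [-0.228, 0.018, -0.973]] t 6.55
```

View pics/s3.png

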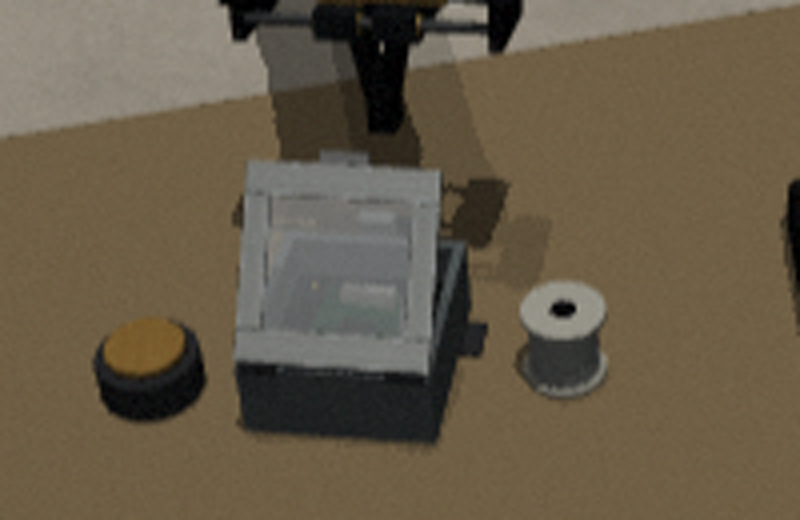

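The lid is up near its hold angle (lip at about (345,157)) and nothing else has moved. Next I'll check the angle and approach the lip from the front with the finger shaft.

```bash
python3 - <<'E'
from h import *
m=r.camera_model("scene");T=np.array(m["world_from_camera"]);a=-.385
c=np.array([.4415,-.140])+.0985*np.array([np.cos(a),np.sin(a)])
for th in (.6,.75,.85,.95,1.05):
    x=.06-.13*np.cos(th+.019);z=.0565+.13*np.sin(th+.019)
    p=proj(m,T,[c[0]+x*np.cos(a),c[1]+x*np.sin(a),z]);print(th,((p-[100,140])*4).round())
E
python3 -m inch '[{"offset":[-0.035,0,-0.006],"turn":[0,0,0],"fingers":0.0},{"offset":[-0.03,0,-0.005],"turn":[0,0,0],"fingers":0.0},{"offset":[0,0,0],"turn":[0,0,0],"fingers":0.0}]'; python3 st.py
```

```text
0.6 [355. 160.]
0.75 [348. 153.]
0.85 [343. 151.]
0.95 [337. 150.]
1.05 [332. 152.]
time: 6.98
ee_pos: [0.4753, -0.1559, 0.1238]
eef_rot: [0.2, 0.973, -0.015, 0.112]
ft_force: [-0.1, 0.2, -0.3]
width: 0.0003
fix frame TCP mm [-61.2  -2.  123.8] F [-0.1  0.2 -0.3]
[[-0.974, 0.019, 0.224], [0.022, 1.0, 0.01], [-0.224, 0.015, -0.974]] t 6.975
```

```bash
python3 -m inch '[{"offset":[-0.008,0.001,-0.001],"turn":[0,0,0],"fingers":0.0},{"offset":[-0.008,0.001,-0.001],"turn":[0,0,0],"fingers":0.0},{"offset":[-0.008,0,-0.001],"turn":[0,0,0],"fingers":0.0},{"offset":[-0.006,0,-0.001],"turn":[0,0,0],"fingers":0.0}]'; python3 st.py
```

```text
time: 7.48
ee_pos: [0.5013, -0.165, 0.1326]
eef_rot: [0.2, 0.973, -0.015, 0.11]
ft_force: [0.1, 1.0, -0.3]
width: 0.0008
fix frame TCP mm [-33.7  -0.8 132.6] F [ 0.1  1.  -0.3]
[[-0.975, 0.019, 0.22], [0.022, 1.0, 0.009], [-0.22, 0.014, -0.975]] t 7.475
```

```bash
python3 -m inch '[{"offset":[-0.007,0,-0.0025],"turn":[0,0,0],"fingers":0.0},{"offset":[-0.007,0,-0.0025],"turn":[0,0,0],"fingers":0.0}]'; python3 st.py;  python3 -m inch '[{"offset":[-0.007,0,-0.0025],"turn":[0,0,0],"fingers":0.0},{"offset":[-0.007,0,-0.0025],"turn":[0,0,0],"fingers":0.0},{"offset":[-0.005,0,-0.002],"turn":[0,0,0],"fingers":0.0}]'; python3 st.py;python3 - <<'E'
from h import *
im=r.camera("scene");b=cv2.resize(im[120:270,100:300,::-1],(800,600),interpolation=cv2.INTER_CUBIC);cv2.imwrite("pics/s4.png",b)
E
```

```text
time: 7.72
ee_pos: [0.5132, -0.1702, 0.1408]
eef_rot: [0.2, 0.973, -0.015, 0.11]
ft_force: [-0.1, 1.2, 0.5]
width: 0.0005
fix frame TCP mm [-20.7  -1.1 140.8] F [-0.1  1.2  0.5]
[[-0.975, 0.019, 0.22], [0.022, 1.0, 0.01], [-0.22, 0.014, -0.976]] t 7.725
time: 8.1
ee_pos: [0.5301, -0.1776, 0.1528]
eef_rot: [0.2, 0.973, -0.015, 0.11]
ft_force: [-0.7, 0.3, -0.2]
width: 0.0006
fix frame TCP mm [ -2.3  -1.5 152.8] F [-0.7  0.3 -0.2]
[[-0.975, 0.019, 0.22], [0.022, 1.0, 0.01], [-0.22, 0.014, -0.975]] t 8.1
```

View pics/s4.png

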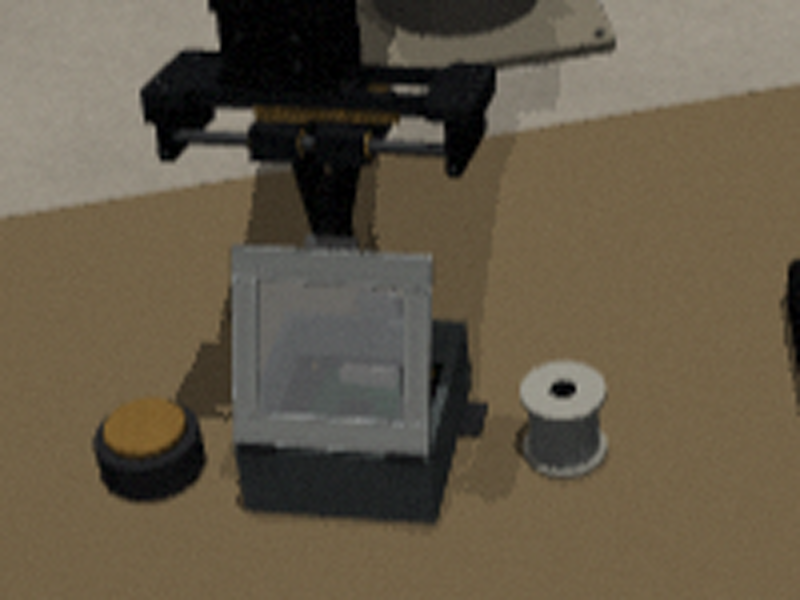

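The finger is on the lip (about (335,240)) and the lid has followed to about 1.1 rad at about 1 N. I'll continue along the arc.

```bash
python3 -m inch '[{"offset":[-0.006,0,-0.001],"turn":[0,0,0],"fingers":0.0},{"offset":[-0.0065,0,-0.001],"turn":[0,0,0],"fingers":0.0},{"offset":[-0.0065,0,-0.0005],"turn":[0,0,0],"fingers":0.0},{"offset":[-0.0065,0,0],"turn":[0,0,0],"fingers":0.0},{"offset":[-0.0065,0,0],"turn":[0,0,0],"fingers":0.0}]'; python3 st.py;  python3 -m inch '[{"offset":[-0.0065,0,0.001],"turn":[0,0,0],"fingers":0.0},{"offset":[-0.0065,0,0.001],"turn":[0,0,0],"fingers":0.0},{"offset":[-0.0065,0,0.0015],"turn":[0,0,0],"fingers":0.0}]'; python3 st.py
```

```text
time: 8.78
ee_pos: [0.5605, -0.1905, 0.1632]
eef_rot: [0.2, 0.973, -0.015, 0.11]
ft_force: [-0.4, -0.3, -0.2]
width: 0.0006
fix frame TCP mm [ 30.8  -2.1 163.2] F [-0.4 -0.3 -0.2]
[[-0.975, 0.019, 0.221], [0.021, 1.0, 0.01], [-0.22, 0.014, -0.975]] t 8.775
time: 9.15
ee_pos: [0.5801, -0.1989, 0.1641]
eef_rot: [0.2, 0.974, -0.015, 0.11]
ft_force: [-0.2, 0.6, 0.6]
width: 0.0006
fix frame TCP mm [ 52.   -2.5 164.1] F [-0.2  0.6  0.6]
[[-0.975, 0.018, 0.221], [0.021, 1.0, 0.01], [-0.22, 0.014, -0.975]] t 9.15
```

```bash
python3 -m inch '[{"offset":[-0.005,0,0.0015],"turn":[0,0,0],"fingers":0.0},{"offset":[-0.005,0,0.0015],"turn":[0,0,0],"fingers":0.0},{"offset":[-0.005,0,0.0015],"turn":[0,0,0],"fingers":0.0},{"offset":[-0.005,0,0.0015],"turn":[0,0,0],"fingers":0.0},{"offset":[-0.003,0,0.001],"turn":[0,0,0],"fingers":0.0}]'; python3 st.py;python3 - <<'E'
from h import *
im=r.camera("scene");b=cv2.resize(im[120:270,100:300,::-1],(800,600),interpolation=cv2.INTER_CUBIC);cv2.imwrite("pics/s5.png",b)
E
```

```text
time: 9.78
ee_pos: [0.6038, -0.2091, 0.162]
eef_rot: [0.2, 0.974, -0.015, 0.11]
ft_force: [-0.5, 0.8, 0.0]
width: 0.0003
fix frame TCP mm [ 77.9  -3.1 162. ] F [-0.5  0.8  0. ]
[[-0.975, 0.019, 0.22], [0.021, 1.0, 0.009], [-0.22, 0.014, -0.975]] t 9.775
```

View pics/s5.png

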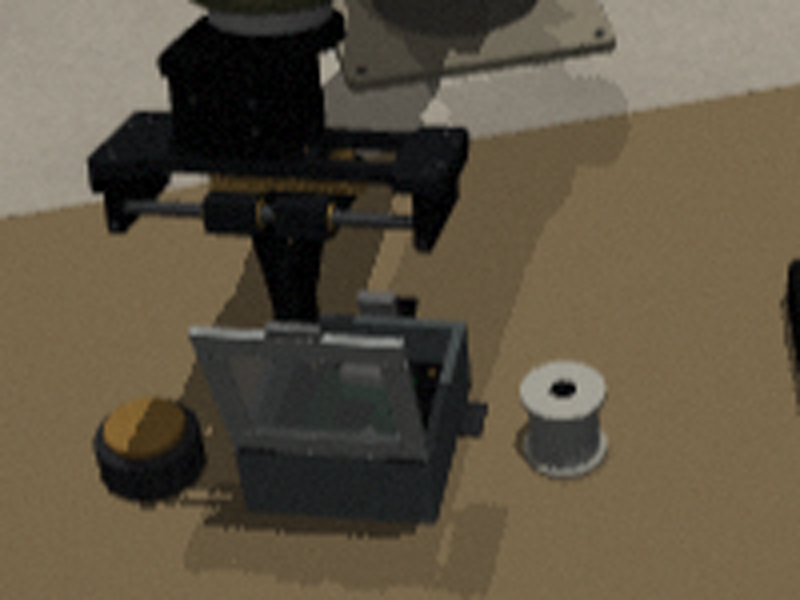

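The lid is past upright (about 1.8 rad by geometry, edge at row ~335). Now I'll back away and let it sink to the stop.

```bash
python3 -m inch '[{"offset":[0.01,0,-0.003],"turn":[0,0,0],"fingers":0.0},{"offset":[0.03,0,-0.015],"turn":[0,0,0],"fingers":0.0},{"offset":[0.04,0,-0.03],"turn":[0,0,0],"fingers":0.0},{"offset":[0.04,0,-0.03],"turn":[0,0,0],"fingers":0.0},{"offset":[0.03,0,-0.02],"turn":[0,0,0],"fingers":0.0}]';python3 -m inch '[{"offset":[0.0,0.04,-0.02],"turn":[0,0,0],"fingers":0.0},{"offset":[0.0,0.05,0],"turn":[0,0,0],"fingers":0.0},{"offset":[0.0,0.05,0],"turn":[0,0,0],"fingers":0.0},{"offset":[0.0,0.03,0],"turn":[0,0,0],"fingers":0.0},{"offset":[0,0,0],"turn":[0,0,0],"fingers":0.0}]';for i in 1 2; do python3 -m inch '[{"offset":[0,0,0],"turn":[0,0,0],"fingers":0.0},{"offset":[0,0,0],"turn":[0,0,0],"fingers":0.0},{"offset":[0,0,0],"turn":[0,0,0],"fingers":0.0},{"offset":[0,0,0],"turn":[0,0,0],"fingers":0.0},{"offset":[0,0,0],"turn":[0,0,0],"fingers":0.0}]';done; python3 st.py;python3 - <<'E'
from h import *
im=r.camera("scene");b=cv2.resize(im[120:270,100:300,::-1],(800,600),interpolation=cv2.INTER_CUBIC);cv2.imwrite("pics/s6.png",b)
m=r.camera_model("scene");T=np.array(m["world_from_camera"]);a=-.385
c=np.array([.4415,-.140])+.0985*np.array([np.cos(a),np.sin(a)])
for th in (1.65,1.8,1.85,1.9,1.95):
    x=.06-.13*np.cos(th+.019);z=.0565+.13*np.sin(th+.019)
    p=proj(m,T,[c[0]+x*np.cos(a),c[1]+x*np.sin(a),z]);print(th,((p-[100,120])*4).round())
E
```

```text
time: 10.45
ee_pos: [0.4433, -0.1426, 0.2237]
eef_rot: [0.2, 0.974, -0.017, 0.109]
ft_force: [-0.1, 0.2, 0.3]
width: 0.0004
time: 11.08
ee_pos: [0.5035, 0.0203, 0.2488]
eef_rot: [0.2, 0.973, -0.013, 0.113]
ft_force: [-0.4, 0.1, 0.2]
width: 0.0005
time: 11.7
ee_pos: [0.5022, 0.0168, 0.249]
eef_rot: [0.202, 0.973, -0.012, 0.113]
ft_force: [0.0, -0.7, 0.6]
width: 0.0001
time: 12.32
ee_pos: [0.5022, 0.0167, 0.249]
eef_rot: [0.202, 0.973, -0.012, 0.113]
ft_force: [-0.8, -0.2, -0.4]
width: 0.0006
fix frame TCP mm [-101.1  168.1  249. ] F [-0.8 -0.2 -0.4]
[[-0.974, 0.022, 0.225], [0.026, 1.0, 0.016], [-0.224, 0.021, -0.974]] t 12.325
1.65 [298. 292.]
1.8 [291. 319.]
1.85 [288. 329.]
1.9 [286. 339.]
1.95 [284. 349.]
```

View pics/s6.png

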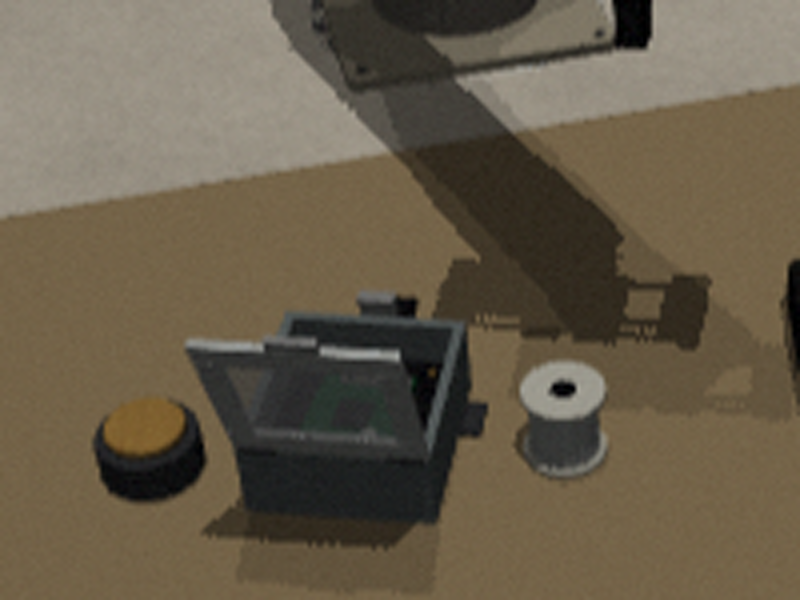

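The lid lies back with its lip at about (290,341), matching 1.9 rad, and the board, spool and cleaner are in place. I'll confirm it is at rest, then hand in.

```bash
python3 -m inch '[{"offset":[0,0,0],"turn":[0,0,0],"fingers":0.0},{"offset":[0,0,0],"turn":[0,0,0],"fingers":0.0},{"offset":[0,0,0],"turn":[0,0,0],"fingers":0.0},{"offset":[0,0,0],"turn":[0,0,0],"fingers":0.0},{"offset":[0,0,0],"turn":[0,0,0],"fingers":0.0}]'
python3 - <<'E'
from h import *
a=cv2.imread("pics/s6.png").astype(int)
im=r.camera("scene");b=cv2.resize(im[120:270,100:300,::-1],(800,600),interpolation=cv2.INTER_CUBIC).astype(int)
d=abs(a-b).max(2)[310:480,170:480];print("lid diff",d.max(),(d>40).sum())
for n in("spool","cleaner","meter"):print(n,[x["extent"] for x in r.cut_out(n,"scene")[:1]])
if (d>40).sum()<200: r.close_job();print("closed")
E
```

```text
time: 13.0
ee_pos: [0.5022, 0.0168, 0.249]
eef_rot: [0.202, 0.973, -0.012, 0.113]
ft_force: [-0.9, 0.1, -0.8]
width: 0.0006
lid diff 15 0
spool [[229.9, 211.2, 252.1, 238.7]]
cleaner [[119.6, 220.5, 152.5, 245.1]]
meter [[293.8, 185.4, 340.3, 240.4]]
the job is handed in; nothing more can be done
closed
```

The fixture is open and the job is handed in at about 13 s. I pressed the release tab with the closed fingertips until the spring lifted the lid. I then followed the lip up and back past upright, let the lid sink, and moved the arm well clear. Forces read at each stop stayed at or below about 4 N.

**Last checks:**
- **Lid:** its lip lines up with the 1.9 rad stop in the scene picture. Two pictures about 0.6 s apart showed no movement.
- **Spool, cleaner and meter:** they look unmoved, with their detected outlines within a few pixels of the start, which is about the detector's scatter.
- **Board:** I saw it still lying inside the fixture, but I judged that by eye only and did not measure it.
- **Arm:** the force reading was within noise, so it was touching nothing.

No check failed or disagreed.

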